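# Check the red source with the survey probe

### The arm

A 7-joint arm with a two-finger parallel gripper is mounted at the origin on the work surface. World frame = base frame: x ahead of the robot, y to its left, z up, the work surface at z = 0. Lengths are in m, angles in rad, forces in N, time in s.
With the tool pointing down it reaches from about 0.35 to 0.9 m from the base axis. Payload 8.1 kg.
Tool frame: the origin (TCP) lies at the very end of the fingers, on their centre line; the grasp point (between the pads) lies 19 mm behind it (arm.tcp_to_grasp is the z of the grasp point in the tool frame, in m); z points along the fingers, y is the line along which they close (so a half turn about z gives the same grasp; the last joint's range is limited). The gripper opens to 92 mm and grips with 3 to 60 N. Pads are 19 mm wide; open, the fingers measure 130 mm over their backs; the gripper's body (75 mm by 190 mm) begins 47 mm behind the grasp point.
Start: joints at [1.179, 0.434, 0.025, 1.573, -0.012, 1.134, -0.075], TCP at [0.178, -0.599, 0.227] pointing down, gripper open.
Joint ranges: [-2.62, 2.62], [-0.44, 2.09], [-1.27, 1.32], [0.08, 2.57], [-1.32, 4.46], [0.12, 2], [-2.74, 2.74]. Speed limits (rad/s): [2.22, 2.22, 3.01, 3.01, 3.14, 3.14, 3.14].

### API

Orientations are given as a rotation vector (axis times angle).
In Python, from cell import readout, vision, sign_off, arm gives the robot as it stands. The module is installed in compiled form; this text tells all that it offers.
- The arm moves only by the shell command python3 -m creep 'ROWS' [FORCE]. ROWS is JSON, a list of rows, each a list of 5 numbers: the shift along the tool's x, y, z in units of 4 cm (1.0 is 4 cm), then the turn about the tool's z in units of 4 degrees (1.0 is 4 degrees), then the opening, from 0 (shut) to 1 (fully open). A call has 1 to 12 rows; each row shifts and turns the commanded pose from where the row before left it, along the tool's axes as they then stand; what a row does not reach is not made up. A row lasts 1/8 s, in which the tool goes at most 62.5 mm and 10.7 degrees, less where a joint would pass 70% of its speed; a pose out of reach is approached as far as the arm can. A call with a number of a shift or a turn outside -1 to 1 is refused whole. A call with a gripper value outside its range is refused whole. The fingers move at their own pace and stop on an object; FORCE is the grip in N (left out, the last holds). Time passes only in rows, so rows that do not move let the fingers close. It gives the time, the measured TCP pose, the force, the opening and the grip force at its end, in the units of the state.
- readout.observe(): the state, without advancing time (a new reading comes with each control period).
- vision.get_image(name): name is "scene" or "side" or "wrist"; returns a dict with "pixels" (420x560x3 uint8, blue, green, red), "z_map" (420x560 float32, m along the optical axis (not along the pixel's ray), 0 where there is no reading), "camera_matrix" (3x3 intrinsics, pixels), "position" and "rotation" of the camera in the world. Camera axes: x right, y up, looking along -z (the intrinsics and any distortion apply to the point x, -y, -z); pixel columns grow to the right and rows downward; lengths in m; the calibration is good to about 2 mm. A picture is of the moment at which its call begins.
- sign_off(): hands the job in; it is judged then, once.
The state is a dict: "clock": time; "joints": joint angles; "dq": joint speeds; "joint_efforts": joint torques, N m; "position": TCP position; "ee_rot": TCP orientation; "force": force on the tool from outside, world axes, zero at the start; "ft_torque": the same for the moment, N m; "width": opening from 0.0 (shut) to 1.0 (fully open); "gripper_force": force on a finger pad.
Only numpy, scipy, OpenCV 4.12 (cv2) and the standard library are available. Lean on these libraries where they do the work, as an engineer would, in place of code of your own. Each camera call takes 0.05 s, during which the arm holds its last target. There are 200 camera calls.

### The job

Pick up the yellow and orange survey probe by its handle and hold it level and steady for a good two seconds with the round window under its head centred over the red source, about 3 cm above it. Do not push the red source out of its place. Then lay the probe back, window down, wholly on its black pad without dropping it, and let go.

Things in the scene. Friction and masses are not known exactly. Their poses are not given: they have to be found in the camera images.
- probe_grip (a point): Loose survey probe (0.2 to 0.4 kg), lying level: x runs along it to its round yellow head, z up. This point is the middle of its 214 mm length and balance, half-way up its orange handle with a black band, 30 mm above what it lies on. The handle is a bar 30 mm wide (y), 34 mm high, from 25 mm ahead to 107 mm behind this point, underside 13 mm clear of the pad.
- probe_window (a point): Centre of the round sensing window, the flat underside of the probe's yellow head (64 mm across, 24 mm high): 75 mm ahead (x) of probe_grip and 30 mm below it. Axes as for probe_grip; the window looks along -z. A black foot 46 mm wide, 16 mm high, is under the probe's rear end.
- source_red (a point): Centre of the top face of the red source: a red disc 40 mm across on a loose black round base 54 mm across, 22 mm high in all, z up. Three others differ only in colour (yellow, green, blue) and stand at least about 70 mm away, centre to centre; they are not wanted.
- pad_top (a point): Centre of the top of the probe's black rubber pad, fixed to the table: 270 mm (x) by 120 mm (y), 8 mm thick, z up. The probe starts on it, lying along its x, head towards +x; it may be laid back either way round.
There are look-alikes about, which are no part of the job. Leave any purple look-alike of the part that bears source_red alone.

How it is judged:
On the way:
1. the probe is held level and steady with its window over the red source (horizontal distance between probe_window and source_red below 0.018 m and z of probe_window in the frame of source_red between 0.008 and 0.06 m and angle between probe_grip's own z axis and vertical below 0.21 rad and linear speed of probe below 0.03 m/s), for 1.8 s.
At the end, for the whole second after the job is handed in: The probe lies at rest, window down (within 7 degrees of level), on its pad: its middle within 32 mm along and 36 mm across of the pad's centre and its length within 15 degrees of the pad's, either way round; it is released, and the red source is within 15 mm of where it started (x of probe_grip in the frame of pad_top between -0.032 and 0.032 m and y of probe_grip in the frame of pad_top between -0.036 and 0.036 m and z of probe_grip in the frame of pad_top between 0.02 and 0.038 m and angle between the x axis of probe_grip and the x axis of pad_top, either way round below 0.27 rad and angle between probe_grip's own z axis and vertical below 0.12 rad and linear speed of probe below 0.02 m/s and distance of source_red from where it was at the start of the episode below 0.015 m); the robot touches nothing.
It fails at once if the red source is pushed more than 15 mm out of its place (distance of source_red from where it was at the start of the episode above 0.015 m).
It fails at once if the probe is dropped (falls free faster than 0.6 m/s, a drop of some 2 cm) (contact force between the fingers and probe below 0.05 N and linear speed of probe above 0.6 m/s).
It also fails if it takes over 48 s, if anything falls off the work surface, if the arm or the gripper's body presses on something with over 40 N, if the wrist force passes 120 N, or if a joint passes its speed limit or range.

## Working session

There is one attempt and no reset: what is moved stays moved. The work goes in short steps, Python scripts to look and compute and a shell command to move; the robot and the scene stay as the last step left them, time stands still between calls to the robot, and variables do not carry over. Pictures are saved under pics/ and viewed, at most 10 in all, crops included, and the job is handed in when it is done.

```bash
mkdir -p pics
cat > h.py <<'E'
import numpy as np, cv2
from scipy.spatial.transform import Rotation as R
from cell import readout, vision
def grab(n,f=None):
    d=vision.get_image(n)
    if f: cv2.imwrite('pics/'+f,d['pixels'])
    return d
def cloud(d):
    z=d['z_map']; K=np.array(d['camera_matrix']); h,w=z.shape
    v,u=np.mgrid[:h,:w]
    p=np.stack([(u-K[0,2])/K[0,0]*z,-(v-K[1,2])/K[1,1]*z,-z],-1)
    r=np.array(d['rotation']); r=r if r.shape==(3,3) else R.from_rotvec(r).as_matrix()
    P=p@r.T+np.array(d['position']); P[z==0]=np.nan
    return P
E
python3 - <<'E'
from h import *
s=readout.observe(); print(s['clock'],s['position'],s['ee_rot'],s['width'],R.from_rotvec(s['ee_rot']).as_matrix().round(3))
for n in('scene','side'):
    d=grab(n); np.savez(n,**d); cv2.imwrite(f'pics/{n}0.png',d['pixels']); print(n,d['position'],np.array(d['rotation']).round(3).tolist())
E
```

```text
0.0 [ 0.17780877 -0.59865961  0.22594982] [-3.10742355e+00 -4.51680061e-01  5.25880207e-04] 1.00059663126887 [[ 0.959  0.285 -0.001]
 [ 0.285 -0.959  0.001]
 [-0.    -0.002 -1.   ]]
scene [ 1.11883762 -0.23785774  0.72914738] [0.687, 0.441, 1.129]
side [0.25780284 0.37830668 0.5879434 ] [0.273, -0.839, -2.35]
```

View pics/scene0.png

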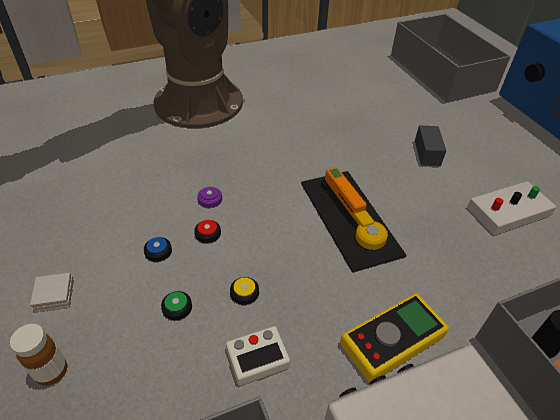

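View pics/side0.png

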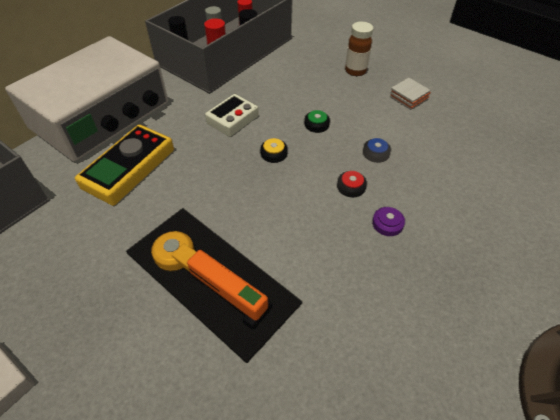

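The scene view shows the probe on its pad, with the handle at about (345,190) and the head at (372,235). The red source is at (207,230), with purple behind it at (209,197). In the side view, red is at (352,183) and the probe head at (172,248).

Run:
```python
from h import *
for n in('scene','side'):
    d=dict(np.load(n+'.npz')); P=cloud(d); hsv=cv2.cvtColor(d['pixels'],cv2.COLOR_BGR2HSV); H,S,V=cv2.split(hsv)
    z=P[...,2]
    def rep(name,m,c,rad):
        v,u=np.mgrid[:420,:560]; m=m&(np.hypot(u-c[0],v-c[1])<rad)&np.isfinite(z)
        q=P[m]; 
        if len(q)<5: print(name,len(q));return
        (cx,cy),(a,b),an=cv2.minAreaRect(q[:,:2].astype(np.float32)); 
        bx=cv2.boxPoints(((cx,cy),(a,b),an)); e=max([bx[1]-bx[0],bx[2]-bx[1]],key=np.linalg.norm)
        print(n,name,len(q),'mean',q.mean(0).round(4),'zmed',np.median(q[:,2]).round(4),'rect',np.round([cx,cy,a,b],4),'longdir deg',np.degrees(np.arctan2(e[1],e[0])).round(1))
    sc=n=='scene'
    red=(S>130)&((H<6)|(H>172))
    rep('red',red&(z>0.017)&(z<.028),(207,230) if sc else (352,183),20)
    rep('purple',(S>90)&(H>130)&(H<165),(209,197) if sc else (389,220),22)
    for nm,c in dict(blue=((157,246),(377,148)),green=((176,302),(317,120)),yellow=((244,289),(274,149))).items(): rep(nm,(S>90)&(z>.017)&(z<.03),c[0] if sc else c[1],12)
    c=(352,215) if sc else (212,275)
    rep('handle',(S>150)&(H>4)&(H<17)&(z>.048)&(z<.062),c,75)
    rep('head',(z>.025)&(S>120)&(H>=17)&(H<35),c,75)
    rep('pad',(V<45)&(z>.004)&(z<.013),(352,215) if sc else (212,285),110)
    rep('probe',(z>.03)&(z<.07),c,75)
```

```text
scene red 213 mean [ 0.4838 -0.1156  0.0212] zmed 0.0213 rect [ 0.4827 -0.1147  0.0397  0.0388] longdir deg 2.0
scene purple 386 mean [ 0.3967 -0.0845  0.0162] zmed 0.0175 rect [ 0.3924 -0.0833  0.0517  0.0474] longdir deg 87.1
scene blue 244 mean [ 0.4939 -0.2211  0.0211] zmed 0.0212 rect [ 0.491  -0.2212  0.0412  0.0394] longdir deg 26.1
scene green 327 mean [ 0.6348 -0.2172  0.0212] zmed 0.0214 rect [ 0.634  -0.2162  0.0387  0.0393] longdir deg -10.9
scene yellow 305 mean [ 0.6498 -0.0941  0.0213] zmed 0.0215 rect [ 0.649  -0.0939  0.0398  0.0397] longdir deg 87.1
scene handle 557 mean [0.5186 0.1852 0.0534] zmed 0.0537 rect [0.5049 0.1868 0.1341 0.031 ] longdir deg 1.3
scene head 664 mean [0.6117 0.1866 0.0329] zmed 0.0319 rect [0.5507 0.198  0.0634 0.207 ] longdir deg -6.3
scene pad 3348 mean [0.5705 0.1737 0.0075] zmed 0.0074 rect [0.5374 0.2927 0.2829 0.3847] longdir deg -83.1
scene probe 1425 mean [0.5521 0.1852 0.0435] zmed 0.0426 rect [0.5438 0.194  0.0561 0.2098] longdir deg -3.0
side red 282 mean [ 0.4812 -0.1134  0.021 ] zmed 0.0212 rect [ 0.4817 -0.1148  0.0391  0.0397]
[... 202 characters left out ...]
13 -0.2193  0.0388  0.0398] longdir deg -34.7
side green 200 mean [ 0.6319 -0.2151  0.0212] zmed 0.0216 rect [ 0.6335 -0.2165  0.0394  0.0406] longdir deg -6.8
side yellow 250 mean [ 0.6461 -0.0919  0.0211] zmed 0.0214 rect [ 0.6461 -0.0938  0.0416  0.0389] longdir deg 80.9
side handle 1529 mean [0.507  0.1899 0.0535] zmed 0.0538 rect [0.5045 0.1878 0.131  0.031 ] longdir deg 1.2
side head 1033 mean [0.6073 0.1932 0.0332] zmed 0.0317 rect [0.5504 0.18   0.2021 0.061 ] longdir deg 8.5
side pad 7980 mean [0.5294 0.1886 0.0073] zmed 0.0074 rect [0.5485 0.1827 0.1185 0.2692] longdir deg -2.7
side probe 3111 mean [0.5329 0.1915 0.0458] zmed 0.052 rect [0.5437 0.1885 0.21   0.0547] longdir deg 1.6
```

```bash
python3 -m creep '[[0,0,0,0.95,1],[0,0,0,0.95,1],[0,0,0,0.95,1],[0,0,0,0.95,1],[0.4,-0.8,0,0,1],[0.4,-0.8,0,0,1],[0.4,-0.8,0,0,1],[0.4,-0.8,0,0,1],[0.4,-0.8,0,0,1],[0.4,-0.8,0,0,1],[0.4,-0.8,0,0,1],[0.4,-0.8,0,0,1]]' 20
```

```text
clock: 1.6
position: [0.3002, -0.3389, 0.2266]
ee_rot: [-3.141, -0.037, 0.0]
force: [0.6, 0.7, 0.3]
width: 1.004
gripper_force: 0.0
```

```bash
cat > go.py <<'E'
# delta to a world target in tool axes, units of 4 cm / 4 deg
import sys
from h import *
s=readout.observe(); M=R.from_rotvec(s['ee_rot']).as_matrix()
t=np.array([float(a) for a in sys.argv[1:4]]); yaw=float(sys.argv[4])
print('t',s['clock'],'pos',s['position'].round(4),'yaw',np.degrees(np.arctan2(M[1,0],M[0,0])).round(2),'tilt',np.degrees(np.arccos(-M[2,2])).round(2),'w',round(s['width'],3),'gf',s['gripper_force'],'F',np.round(s['force'],1))
print('units',(M.T@(t-s['position'])/.04).round(3),'turn',((np.degrees(np.arctan2(M[1,0],M[0,0]))-yaw)/4).round(3), 'j',np.round(s['joints'],2))
E
python3 go.py 0.5458 0.1882 0.13 1.25
```

```text
t 1.6 pos [ 0.3002 -0.3389  0.2266] yaw 1.34 tilt 0.02 w 1.004 gf 0.0 F [0.6 0.7 0.3]
units [  6.448 -13.03    2.415] turn 0.023 j [ 0.77  0.16 -0.05  1.97  0.01  1.02 -0.83]
```

```bash
python3 -m creep '[[0.4,-0.85,0.1,0,1],[0.4,-0.85,0.1,0,1],[0.4,-0.85,0.1,0,1],[0.4,-0.85,0.1,0,1],[0.4,-0.85,0.1,0,1],[0.4,-0.85,0.1,0,1],[0.4,-0.85,0.1,0,1],[0.4,-0.85,0.1,0,1],[0.4,-0.85,0.1,0,1],[0.4,-0.85,0.1,0,1],[0.4,-0.85,0.1,0,1],[0.4,-0.85,0.1,0,1]]'; python3 -m creep '[[0.5,-0.8,0.3,0,1],[0.45,-0.8,0.3,0,1],[0.2,-0.3,0.2,0,1],[0,0,0,0,1],[0,0,0,0,1]]'; python3 go.py 0.5458 0.1882 0.13 1.25
python3 - <<'E'
from h import *
d=grab('wrist','wrist1.png'); np.savez('wrist',**d)
E
```

```text
clock: 3.1
position: [0.4825, 0.0732, 0.1784]
ee_rot: [3.141, 0.036, -0.001]
force: [-0.7, 0.2, 0.5]
width: 1.001
gripper_force: 0.0
clock: 3.72
position: [0.5262, 0.1477, 0.1468]
ee_rot: [3.14, 0.035, -0.001]
force: [-0.6, -0.4, 0.6]
width: 1.0
gripper_force: 0.0
t 3.725 pos [0.5262 0.1477 0.1468] yaw 1.27 tilt 0.07 w 1.0 gf 0.0 F [-0.6 -0.4  0.6]
units [ 0.513 -1.002  0.419] turn 0.005 j [-0.09  0.42 -0.38  1.84  0.2   0.92 -2.11]
```

View pics/wrist1.png

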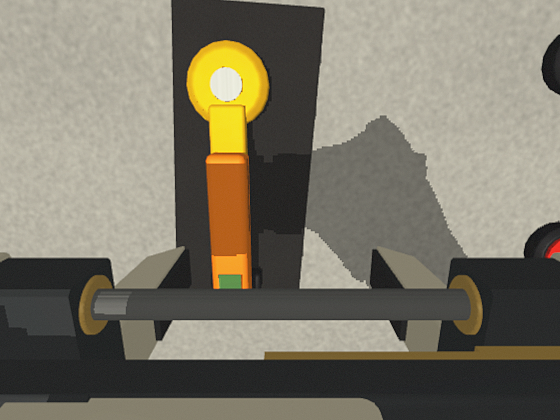

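The wrist view shows the probe head at (228,83), with the handle running down column 228 between the fingers and its front end at row 155. I'll use this close view to refine the pose.

Run:
```python
from h import *
d=dict(np.load('wrist.npz')); P=cloud(d); H,S,V=cv2.split(cv2.cvtColor(d['pixels'],cv2.COLOR_BGR2HSV)); z=P[...,2]
v,u=np.mgrid[:420,:560]
m=(v<285)&(u>180)&(u<275)&(z>.051)&(z<.06)&(S>100); q=P[m]
print('handle',len(q),q.min(0),q.max(0))
l=cv2.fitLine(q[:,:2].astype(np.float32),cv2.DIST_L2,0,.01,.01).ravel(); print('line',l)
k=q[(q[:,0]>.50)&(q[:,0]<.565)]
for a in np.arange(.5,.57,.01):
    kk=k[abs(k[:,0]-a)<.004]; 
    if len(kk): print(a.round(3),kk[:,1].min().round(4),kk[:,1].max().round(4))
m=(v<130)&(u>180)&(u<275)&(z>.025)&(z<.05); q=P[m&(V>60)]; (c,r)=cv2.minEnclosingCircle(q[(q[:,2]>.028)&(q[:,0]>.6)][:,:2].astype(np.float32)); print('head',c,r)
```

```text
handle 4788 [0.46409353 0.17185817 0.05100417] [0.57086623 0.20280703 0.05764027]
line [0.99974644 0.02251826 0.52078456 0.18693006]
0.5 0.1726 0.2012
0.51 0.1725 0.2016
0.52 0.1725 0.2014
0.53 0.1731 0.2019
0.54 0.1736 0.2024
0.55 0.1738 0.2026
0.56 0.1737 0.2024
head (0.6211092472076416, 0.18888907134532928) 0.03072528913617134
```

```bash
python3 -m creep '[[0.26,-0.5,0.3,0,1],[0.25,-0.5,0.3,0,1],[0,0,0.2,0,1],[0,0,0,0,1],[0,0,0,0,1],[0,0,0,0,1]]'; python3 go.py 0.546 0.1878 0.020 1.27
```

```text
clock: 4.53
position: [0.5462, 0.1893, 0.1151]
ee_rot: [3.141, 0.036, 0.001]
force: [-0.0, -0.2, 0.4]
width: 1.002
gripper_force: 0.0
t 4.525 pos [0.5462 0.1893 0.1151] yaw 1.31 tilt 0.04 w 1.002 gf 0.0 F [-0.  -0.2  0.4]
units [-0.008  0.037  2.378] turn 0.01 j [-0.16  0.51 -0.37  1.8   0.23  0.88 -2.18]
```

```bash
python3 -m creep '[[0,0.04,0.4,0,1],[0,0,0.4,0,1],[0,0,0.4,0,1],[0,0,0.4,0,1],[0,0,0.4,0,1],[0,0,0.25,0,1],[0,0,0.12,0,1],[0,0,0,0,1],[0,0,0,0,1]]'; python3 go.py 0.546 0.1878 0.020 1.27
```

```text
clock: 5.65
position: [0.5464, 0.1883, 0.0204]
ee_rot: [-3.141, -0.037, -0.001]
force: [-0.1, -0.7, -0.3]
width: 1.001
gripper_force: 0.0
t 5.65 pos [0.5464 0.1883 0.0204] yaw 1.34 tilt 0.05 w 1.001 gf 0.0 F [-0.1 -0.7 -0.3]
units [-0.01   0.012  0.01 ] turn 0.018 j [-0.2   0.63 -0.32  1.87  0.3   0.69 -2.24]
```

```bash
python3 -m creep '[[0,0,0,0,0.7],[0,0,0,0,0.5],[0,0,0,0,0.2],[0,0,0,0,0],[0,0,0,0,0],[0,0,0,0,0],[0,0,0,0,0],[0,0,0,0,0]]' 35; python3 -m creep '[[0,0,-0.1,0,0],[0,0,-0.2,0,0],[0,0,-0.2,0,0],[0,0,-0.2,0,0],[0,0,0,0,0],[0,0,0,0,0]]'; python3 go.py 0.407 -0.115 0.12 1.3
python3 - <<'E'
from h import *
grab('side','side1.png')
E
```

```text
clock: 6.65
position: [0.5461, 0.1883, 0.0199]
ee_rot: [-3.141, -0.037, -0.0]
force: [0.6, 1.1, -0.5]
width: 0.324
gripper_force: 35.0
clock: 7.4
position: [0.546, 0.188, 0.0479]
ee_rot: [3.141, 0.037, -0.0]
force: [-0.2, 1.2, -4.0]
width: 0.327
gripper_force: 35.0
t 7.4 pos [0.546  0.188  0.0479] yaw 1.34 tilt 0.01 w 0.327 gf 34.99874711036682 F [-0.2  1.2 -4. ]
units [-3.65   7.491 -1.802] turn 0.009 j [-0.18  0.59 -0.34  1.85  0.28  0.75 -2.22]
```

View pics/side1.png

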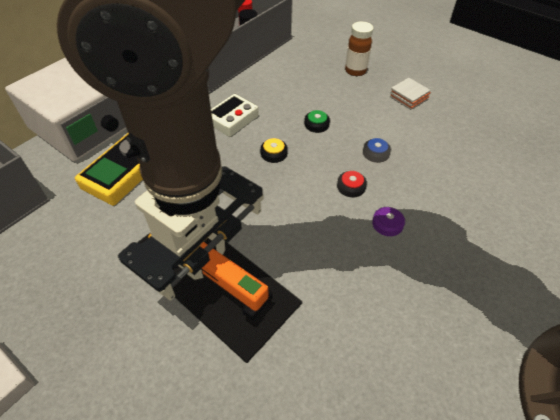

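```bash
python3 -m creep '[[0,0,-0.3,0,0],[0,0,-0.4,0,0],[-0.1,0.2,-0.4,0,0],[-0.25,0.5,-0.3,0,0],[-0.25,0.5,-0.2,0,0],[-0.25,0.5,0,0,0],[-0.25,0.5,0,0,0],[-0.25,0.5,0,0,0],[-0.25,0.5,0,0,0],[-0.25,0.5,0,0,0],[-0.25,0.5,0,0,0],[-0.25,0.5,0,0,0]]'; python3 go.py 0.407 -0.1165 0.09 1.3
```

```text
clock: 8.95
position: [0.4553, -0.0035, 0.1115]
ee_rot: [3.141, 0.036, -0.001]
force: [0.1, -0.1, -4.5]
width: 0.325
gripper_force: 35.0
t 8.95 pos [ 0.4553 -0.0035  0.1115] yaw 1.32 tilt 0.05 w 0.325 gf 34.99933898448944 F [ 0.1 -0.1 -4.5]
units [-1.272  2.798  0.54 ] turn 0.006 j [ 0.2   0.34 -0.38  2.09  0.18  0.75 -1.85]
```

```bash
python3 -m creep '[[-0.25,0.5,0,0,0],[-0.25,0.5,0,0,0],[-0.25,0.5,0,0,0],[-0.2,0.5,0.1,0,0],[-0.2,0.4,0.1,0,0],[0,0.25,0.1,0,0],[0,0,0.1,0,0],[0,0,0,0,0],[0,0,0,0,0]]'; python3 go.py 0.407 -0.1165 0.063 1.3
python3 - <<'E'
from h import *
d=grab('scene','scene2.png');np.savez('scene2',**d)
d=grab('side','side2.png');np.savez('side2',**d)
a=cv2.imread('pics/scene2.png')[120:330,100:380];b=cv2.imread('pics/side2.png')[90:300,230:510]
cv2.imwrite('pics/both2.png',cv2.resize(np.hstack([a,b]),(800,300)))
E
```

```text
clock: 10.07
position: [0.4132, -0.1084, 0.0959]
ee_rot: [-3.141, -0.039, -0.0]
force: [0.3, 0.3, -3.7]
width: 0.323
gripper_force: 35.0
t 10.075 pos [ 0.4132 -0.1084  0.0959] yaw 1.41 tilt 0.02 w 0.323 gf 34.998634457588196 F [ 0.3  0.3 -3.7]
units [-0.161  0.198  0.824] turn 0.028 j [ 0.42  0.32 -0.35  2.17  0.17  0.68 -1.59]
```

View pics/both2.png

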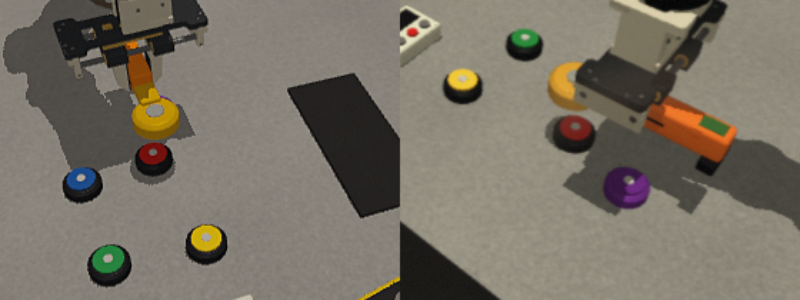

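The crop shows the yellow head at about (155,115) left, just above the red source at (153,157). The other sources look undisturbed. I'll measure the head and red positions, then correct and lower.

Run:
```python
from h import *
d=dict(np.load('scene2.npz')); P=cloud(d); H,S,V=cv2.split(cv2.cvtColor(d['pixels'],cv2.COLOR_BGR2HSV)); z=P[...,2]
v,u=np.mgrid[:420,:560]
m=(np.hypot(u-154,v-201)<30)&(z>.07)&(S>90)&(H>15)&(H<40); q=P[m]
top=q[q[:,2]>np.percentile(q[:,2],60)]
print('head',len(q),'z',np.percentile(q[:,2],[5,30,50,70,95]).round(4),q.min(0).round(4),q.max(0).round(4))
c,r=cv2.minEnclosingCircle(q[(q[:,0]>.455)][:,:2].astype(np.float32)); print(c,r)
m=(np.hypot(u-154,v-229)<16)&(z>.017)&(z<.028)&(S>130)&((H<6)|(H>172)); q=P[m]
print('red',len(q),cv2.minAreaRect(q[:,:2].astype(np.float32)))
```

```text
Traceback (most recent call last):
IndexError: index -1 is out of bounds for axis 0 with size 0
```

```bash
python3 - <<'E'
from h import *
d=dict(np.load('scene2.npz')); P=cloud(d); H,S,V=cv2.split(cv2.cvtColor(d['pixels'],cv2.COLOR_BGR2HSV)); z=P[...,2]
v,u=np.mgrid[:420,:560]
m=(np.hypot(u-208,v-201)<30)&(z>.07)&(S>90)&(H>15)&(H<40); q=P[m]
print('head',len(q),'z',np.percentile(q[:,2],[5,30,50,70,95]).round(4),q.min(0).round(4),q.max(0).round(4))
c,r=cv2.minEnclosingCircle(q[(q[:,0]>.465)][:,:2].astype(np.float32)); print(c,r)
top=q[(q[:,0]>.465)&(q[:,2]>np.percentile(q[:,2],40))]; A=np.c_[top[:,:2]-top[:,:2].mean(0),np.ones(len(top))]; print('top slope',np.linalg.lstsq(A,top[:,2],rcond=None)[0])
m=(np.hypot(u-207,v-230)<18)&(z>.017)&(z<.028)&(S>130)&((H<6)|(H>172)); q=P[m]
print('red',len(q),cv2.minAreaRect(q[:,:2].astype(np.float32)))
E
python3 go.py 0.407 -0.1165 0.063 1.3
```

```text
head 887 z [0.0885 0.1031 0.1069 0.1085 0.1142] [ 0.4252 -0.1386  0.0824] [ 0.523  -0.0752  0.1162]
(0.49111151695251465, -0.10753203928470612) 0.03253971040248871
top slope [-0.08569803 -0.00272554  0.10845189]
red 219 ((0.4826386272907257, -0.11585133522748947), (0.039143774658441544, 0.03970082104206085), 74.77344512939453)
t 10.175 pos [ 0.4132 -0.1086  0.096 ] yaw 1.4 tilt 0.02 w 0.323 gf 34.998754262924194 F [-0.5  0.3 -3.8]
units [-0.161  0.194  0.826] turn 0.024 j [ 0.42  0.32 -0.35  2.17  0.17  0.68 -1.59]
```

```bash
python3 -m creep '[[-0.1,0.1,0.1,0,0],[-0.08,0.1,0.2,0,0],[0,0,0.2,0,0],[0,0,0.2,0,0],[0,0,0.1,0,0],[0,0,0,0,0],[0,0,0,0,0]]'; python3 go.py 0.406 -0.1168 0.063 1.3
```

```text
clock: 11.05
position: [0.4062, -0.1172, 0.064]
ee_rot: [3.141, 0.037, 0.0]
force: [-0.4, -0.5, -4.1]
width: 0.327
gripper_force: 35.0
t 11.05 pos [ 0.4062 -0.1172  0.064 ] yaw 1.35 tilt 0.02 w 0.327 gf 34.99870419502258 F [-0.4 -0.5 -4.1]
units [-0.004 -0.01   0.026] turn 0.013 j [ 0.42  0.37 -0.32  2.21  0.21  0.59 -1.61]
```

```bash
python3 -m creep '[[0,0,0,0,0],[0,0,0,0,0],[0,0,0,0,0],[0,0,0,0,0],[0,0,0,0,0],[0,0,0,0,0],[0,0,0,0,0],[0,0,0,0,0],[0,0,0,0,0],[0,0,0,0,0],[0,0,0,0,0],[0,0,0,0,0]]'
python3 - <<'E'
from h import *
d=grab('scene');np.savez('scene3',**d);e=grab('side')
a=d['pixels'][150:270,140:300];b=e['pixels'][110:230,270:430]
cv2.imwrite('pics/both3.png',cv2.resize(np.hstack([a,b]),(800,300)))
P=cloud(d); H,S,V=cv2.split(cv2.cvtColor(d['pixels'],cv2.COLOR_BGR2HSV)); z=P[...,2]
v,u=np.mgrid[:420,:560]
m=(np.hypot(u-208,v-213)<35)&(z>.045)&(S>90)&(H>15)&(H<40); q=P[m]
print(len(q),q.min(0).round(4),q.max(0).round(4),cv2.minEnclosingCircle(q[q[:,0]>.458][:,:2].astype(np.float32)))
E
```

```text
clock: 12.55
position: [0.406, -0.1173, 0.0639]
ee_rot: [3.141, 0.037, 0.0]
force: [0.0, 0.3, -5.1]
width: 0.325
gripper_force: 35.0
849 [ 0.4171 -0.1475  0.0501] [ 0.5146 -0.0847  0.0841] ((0.483075350522995, -0.11620277911424637), 0.03227009251713753)
```

View pics/both3.png

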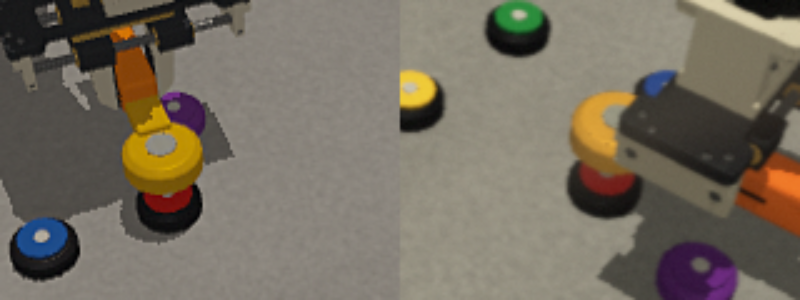

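```bash
python3 -m creep '[[0,0,0,0,0],[0,0,0,0,0],[0,0,0,0,0],[0,0,0,0,0],[0,0,0,0,0],[0,0,0,0,0],[0,0,0,0,0],[0,0,0,0,0],[0,0,0,0,0],[0,0,0,0,0],[0,0,0,0,0],[0,0,0,0,0]]'; python3 go.py 0.5485 0.1827 0.11 -2.7
```

```text
clock: 14.15
position: [0.4059, -0.1172, 0.0639]
ee_rot: [3.141, 0.037, -0.0]
force: [-0.1, 0.8, -3.1]
width: 0.327
gripper_force: 35.0
t 14.15 pos [ 0.4059 -0.1172  0.0639] yaw 1.35 tilt 0.0 w 0.327 gf 34.99869525432587 F [-0.1  0.8 -3.1]
units [ 3.739 -7.413 -1.152] turn 1.012 j [ 0.42  0.37 -0.32  2.21  0.21  0.59 -1.61]
```

The window is centred over red to about 1 mm (head at (160,150), red directly beneath) and has been held for 3 s. Next I'll carry the probe back.

```bash
python3 -m creep '[[0,0,-0.2,0,0],[0,0,-0.4,0,0],[0,0,-0.4,0,0],[0.1,-0.2,-0.2,0,0],[0.25,-0.5,0,0,0],[0.25,-0.5,0,0,0],[0.25,-0.5,0,0,0],[0.25,-0.5,0,0,0],[0.25,-0.5,0,0,0],[0.25,-0.5,0,0,0],[0.25,-0.5,0,0,0],[0.25,-0.5,0,0,0]]';python3 -m creep '[[0.25,-0.5,0,0,0],[0.25,-0.5,0,0,0],[0.25,-0.5,0,0,0],[0.25,-0.5,0,0.5,0],[0.25,-0.5,0,0.5,0],[0.1,-0.3,0,0,0],[0,0,0,0,0],[0,0,0,0,0]]'; python3 go.py 0.548 0.1835 0.022 -2.7
```

```text
clock: 15.65
position: [0.4862, 0.054, 0.1119]
ee_rot: [-3.141, -0.037, 0.0]
force: [0.6, -1.0, -3.9]
width: 0.331
gripper_force: 35.0
clock: 16.65
position: [0.5385, 0.1643, 0.1117]
ee_rot: [3.14, -0.073, -0.001]
force: [-0.4, -1.1, -3.8]
width: 0.324
gripper_force: 35.0
t 16.65 pos [0.5385 0.1643 0.1117] yaw -2.67 tilt 0.07 w 0.324 gf 34.998618364334106 F [-0.4 -1.1 -3.8]
units [ 0.217 -0.493  2.241] turn 0.008 j [-0.13  0.49 -0.36  1.84  0.22  0.86 -2.22]
```

```bash
python3 -m creep '[[0.12,-0.25,0.2,0,0],[0.1,-0.24,0.3,0,0],[0,0,0.35,0,0],[0,0,0.35,0,0],[0,0,0.35,0,0],[0,0,0.3,0,0],[0,0,0.2,0,0],[0,0,0.1,0,0],[0,0,0.05,0,0],[0,0,0,0,0],[0,0,0,0,0]]'; python3 go.py 0.548 0.1835 0.020 -2.7
```

```text
clock: 18.02
position: [0.5488, 0.1845, 0.0243]
ee_rot: [-3.141, 0.073, -0.001]
force: [0.1, 0.0, -2.6]
width: 0.323
gripper_force: 35.0
t 18.025 pos [0.5488 0.1845 0.0243] yaw -2.66 tilt 0.04 w 0.323 gf 34.998711347579956 F [ 0.1  0.  -2.6]
units [-0.02   0.026  0.107] turn 0.01 j [-0.19  0.62 -0.32  1.86  0.29  0.7  -2.29]
```

```bash
python3 -m creep '[[0,0,0.05,0,0],[0,0,0.03,0,0],[0,0,0.03,0,0],[0,0,0,0,0],[0,0,0,0,0],[0,0,0,0,0]]'; python3 go.py 0.548 0.1835 0.020 -2.7
```

```text
clock: 18.77
position: [0.5486, 0.1844, 0.0199]
ee_rot: [3.141, -0.073, 0.0]
force: [-3.7, -2.0, 5.9]
width: 0.327
gripper_force: 35.0
t 18.775 pos [0.5486 0.1844 0.0199] yaw -2.66 tilt 0.01 w 0.327 gf 35.0002259016037 F [-3.7 -2.   5.9]
units [-0.014  0.023 -0.003] turn 0.011 j [-0.2   0.63 -0.32  1.87  0.29  0.69 -2.3 ]
```

The force has reversed to +5.9 N up, so the probe is resting on the pad. I'll open gently, then retreat.

```bash
python3 -m creep '[[0,0,0,0,0.4],[0,0,0,0,0.5],[0,0,0,0,0.7],[0,0,0,0,0.9],[0,0,0,0,0.9],[0,0,0,0,0.9],[0,0,-0.1,0,0.9],[0,0,-0.3,0,0.9],[0,0,-0.4,0,0.9],[0,0,-0.5,0,0.9],[0,0,-0.6,0,0.9],[0,0,-0.6,0,0.9]]'; python3 -m creep '[[0,0.5,-0.6,0,0.9],[0,0.8,-0.5,0,0.9],[0,0.8,-0.3,0,0.9],[0,0.8,0,0,0.9],[0,0.8,0,0,0.9],[0,0.5,0,0,0.9],[0,0,0,0,0.9],[0,0,0,0,0.9]]'
python3 - <<'E'
from h import *
e=grab('side','side4.png');P=cloud(e);H,S,V=cv2.split(cv2.cvtColor(e['pixels'],cv2.COLOR_BGR2HSV)); z=P[...,2]
v,u=np.mgrid[:420,:560]
for n,m in dict(handle=(S>150)&(H>4)&(H<17)&(z>.048)&(z<.062)&(np.hypot(u-212,v-275)<75),red=(S>120)&((H<6)|(H>172))&(z>.017)&(z<.028)&(np.hypot(u-352,v-183)<22)).items():
    q=P[m]; print(n,len(q),cv2.minAreaRect(q[:,:2].astype(np.float32)),np.median(q[:,2]))
E
```

```text
clock: 20.27
position: [0.5488, 0.1846, 0.1216]
ee_rot: [-3.14, 0.073, -0.002]
force: [0.1, 0.8, -0.0]
width: 0.899
gripper_force: 0.0
clock: 21.28
position: [0.541, 0.0179, 0.1762]
ee_rot: [-3.14, 0.071, -0.001]
force: [-0.3, -0.1, 0.1]
width: 0.9
gripper_force: 0.0
handle 1503 ((0.5070601105690002, 0.18587914109230042), (0.03042714111506939, 0.13135340809822083), 86.95089721679688) 0.05390770640892251
red 278 ((0.4825565814971924, -0.11492341756820679), (0.03827476128935814, 0.04031189903616905), 68.4247817993164) 0.02117402722795292
```

View pics/side4.png

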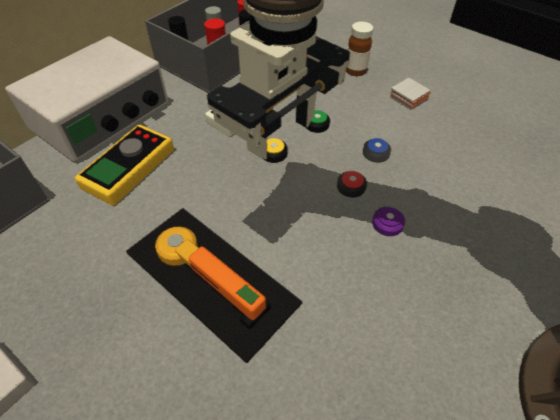

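The probe lies centred on its pad, head at (177,245) and handle to (255,305). Red is unmoved at (352,183), and the gripper is clear of everything.

```bash
python3 -c "from cell import sign_off; print(sign_off())"
```

```text
the job is handed in; nothing more can be done
None
```

I held the probe level about 3 cm over the red source for about 3 s, laid it back centred on its pad, released it, and handed the job in; the red source had not measurably moved, and no verdict was returned.

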